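# Free the suction-cup bracket from the turntable's left-hand hub knob

## Task

The grey suction-cup bracket is clamped to the turntable by the black wing knob at the hub, which has a left-hand thread: back the knob off by turning it clockwise (seen from above), all the way until it comes up against its end stop, without forcing it there. Then slide the bracket straight out from under the knob without wrenching it against the knob, and set it down upright in the white rinse tray; leave the other aquarium bits where they are.

Things in the scene. Friction and masses are not known exactly. Their poses are not given: they have to be found in the camera images.
- turntable: Round white plastic turntable, 260 mm across, fixed (it does not turn), its flat top 25 mm above the cabinet top. Origin at the centre of its underside, on the knob's axis, z up. The bracket's foot points along its -x and comes out along -x.
- knob: Black plastic wing knob on the hub: a downturned cup 50 mm across and 8 mm high, the wing on top. Origin on its axis at the cup's lower rim. Left-hand thread: clockwise seen from above loosens and raises it, 10 mm a turn, resistance about 0.15 N m. Tight to end stop is 3.3 rad; it starts 0 to 1.2 rad slack, so 2.1 to 3.3 rad remain, found by feel: its compass direction tells nothing. It stays on the stud.
- knob_grip (a point): Point on the knob's axis 26 mm above its origin, in its wing: an upright bar 46 mm long along this point's x, 12 mm thick along y, reaching from 18 mm below to 8 mm above this point. Grip its flats from above; regrasp as needed. It is 57.3 mm above the turntable's origin when tight, 62.5 mm at the end stop; fully backed off is over 62.1 mm (the last 0.28 rad or so).
- stud (a joint): Twist (rad, clockwise from above positive) of the knob's 10 mm stud in its rubber bush: 0 at rest, springs 0.42 rad per N m, about 0.06 while the knob turns freely. It grows when the knob is forced against the end stop, or the wrong way (negative) when tight; over 0.25 rad either way (0.6 N m) spoils the bush.
- bracket: Loose grey plastic bracket, about 70 g. Origin under its fork's centre, on the stud's axis at the start; z up. Flat foot 6 mm thick, 38 mm wide, x = +12 to -94 mm; a 14 mm slot from x = -8 opens at the +x end and straddles the stud, so it comes off along its own -x, after 25 mm. A catch bar (x = -11 to -16) stands 3 mm above the foot inside the knob's cup and holds it until the knob is raised.
- bracket_top (a point): Middle of the top edge of the bracket's upright, 68 mm above its underside at x = -80 mm; axes as the bracket's. The upright is 10 mm thick (x) and 26 mm wide (y); grip its top 25 mm across the width. Below, a suction cup 28 mm across, centred 24 mm up, sticks out to x = -97 mm. At the end stop the knob's cup clears the catch bar by about 2.5 mm, so slide it level.
- tray: White plastic open rinse tray, fixed, 170 x 170 mm outside, rim 22 mm high, walls and floor 4 to 5 mm thick. Origin at the centre of its underside.
- cave: Blue ceramic cave, a dome 60 mm across and 42 mm high standing on the turntable's rim; bystander. Origin at the centre of its underside.
- diffuser: Clear glass diffuser, 34 mm across at the foot with a 9 mm stem, 42 mm high, standing on the turntable's rim; bystander. Origin at the centre of its underside.
- valve: Black plastic check valve lying on the turntable's rim, 20 mm thick, 50 mm long along x; bystander. Origin at the centre of its underside.
- tub: Lidded food tub, 76 mm across and 85 mm high, standing on the cabinet top on the side opposite the tray; bystander. Origin at the centre of its underside.
Things that resemble listed ones, but are neither listed nor needed, are in the scene too. What is meant by the bracket is not blue, and is the smaller of those in its own colour. Several things have the shape of the tray; the one meant has the colours described above.

How it is judged:
By the outcome, as a careful person would: the job done as asked, in the order asked, and still so for the second after the job is handed in, with the robot touching nothing.
It also fails if it takes over 72 s, if anything falls off the work surface, if the arm or the gripper's body presses on something with over 40 N, if the wrist force passes 120 N, or if a joint passes its speed limit or range.

## Robot

A 6-joint arm with a two-finger parallel gripper is mounted at the origin on the work surface. World frame = base frame: x ahead of the robot, y to its left, z up, the work surface at z = 0. Lengths are in mm, angles in rad, forces in N, time in s.
With the tool pointing down it reaches from about 275 to 1000 mm from the base axis. Payload 8.4 kg.
Tool frame: the origin (TCP) lies on the centre line of the jaws, within the pads' length; the fingertips stand 22 mm ahead of it and the grasp point (between the pads) lies 3 mm ahead of it; z points along the fingers, x is the direction in which the jaws open and shut, and the axes are right-handed (so a half turn about z gives the same grasp; the last joint's range is limited). The gripper opens to 85 mm and grips with 20 to 120 N. Pads are 22 mm wide; open, the fingers measure 114 mm over their backs; the gripper's body (76 mm by 85 mm) begins 54 mm behind the grasp point. The pads swing forward as they close: fully open they stand 13 mm farther back than shut.
Start: joints at [-1.311, 0.353, 1.633, -0, 1.155, -0.002], TCP at [161.761, -603.707, 253.281] pointing down, gripper open.
Joint ranges: [-2.63, 2.63], [-0.92, 2.1], [0.06, 2.66], [-1.3, 4.44], [0, 2.69], [-3.02, 3.02]. Speed limits (rad/s): [2.22, 2.22, 2.79, 3.14, 3.14, 3.14].

## Interface

Orientations are given as [roll, pitch, yaw] about the fixed x, y, z axes, in that order (R = Rz(yaw) Ry(pitch) Rx(roll)).
In Python, from rig import status, viewer, job gives the robot as it stands.
- The arm moves only by the tool send_rows, never from a script. Its argument "plan" is a list of rows, each a list of 3 entries, a list of its own where there are three numbers: the shift along the tool's x, y, z in m, then the turn, a rotation vector about the tool's x, y, z in rad, then the opening, from -1 (shut) to 1 (fully open). In form: [[[x, y, z], [rx, ry, rz], jaw], ...]. A call has exactly 5 rows; each row is the pose to reach, as a shift and turn from the pose measured when the call began, along the tool's axes at that moment; what a row does not reach only later rows make up. A row lasts 1/12 s, in which the tool goes at most 41.7 mm and 7.16 degrees, less where a joint would pass 70% of its speed; a pose out of reach is approached as far as the arm can. A call with a gripper value outside its range is refused whole. The fingers move at their own pace and stop on an object; "squeeze" is the grip in N (left out, the last holds). Time passes only in rows, so rows that repeat a pose let the fingers close, or fill a call up. It gives the time, the measured TCP pose, the force and the opening at its end, in the units of the state.
- status.sense(): the state, without advancing time (a new reading comes with each control period).
- viewer.grab_frame(name): name is "side" or "top" or "wrist"; returns the picture (384x512x3 uint8, red, green, blue); there is no depth.
- viewer.camera_params(name): a dict with "intrinsics" (3x3 intrinsics, pixels), "xyz" and "orientation" of the camera in the world. Camera axes: x right, y down, z forward; pixel columns grow to the right and rows downward; lengths in mm; the calibration is good to about 2 mm. A picture is of the moment at which its call begins: read the wrist's pose just before it. camera_params takes no time and is no camera call; for the wrist camera it gives the pose at the moment of the call.
- job.sign_off(): hands the job in, once; it reports no verdict.
Trained networks look in the newest picture that a camera, given by its name, has taken for a name from the list of things; names that differ only in an ending like _2 or _b are one class to them, and where a whole thing is asked for, a point or a joint stands for the part that bears it (a point fixed in the world has none). Each returns a list of dicts, best first, with "p" (0 to 1); they miss things now and then, are a little off and sometimes report something else, mostly with a low value. They report only what shows in the picture. A call takes as long as a camera call. They do not tell look-alikes from the thing itself.
- viewer.cut_out(label, camera): "mask" (384x512 bool, what is visible of it) and "extent" ([left, top, width, height] in pixels, round what is visible of it).
The state is a dict: "clock": time; "qpos": joint angles; "qvel": joint speeds; "joint_efforts": joint torques, N m; "eef_pos": TCP position; "tcp_rot": TCP orientation; "contact_force": force on the tool from outside, world axes, zero at the start; "wrist_torque": the same for the moment, N m; "opening": opening from 0.0 (shut) to 1.0 (fully open).
Only numpy, scipy, OpenCV 4.12 (cv2) and the standard library are available. Lean on these libraries where they do the work, as an engineer would, in place of code of your own. Each camera call takes 0.05 s, during which the arm holds its last target.

## Working session

There is one attempt and no reset: what is moved stays moved. The work goes in short steps, Python scripts to look and compute and a tool call to move; the robot and the scene stay as the last step left them, time stands still between calls to the robot, and variables do not carry over. Pictures are saved under pics/ and viewed, and the job is handed in when it is done.

Besides the shell and the picture viewer there is one more tool, called after "Request:" by a JSON object that holds its "api" and its "payload". send_rows: Moves the arm, as the interface text tells. Its arguments: {"type":"object","properties":{"plan":{"type":"array"},"squeeze":{"type":"number"}},"required":["plan"]}

```bash
ls; mkdir -p pics; python3 - <<'E'
from rig import status, viewer, job
import cv2,numpy as np
print(status.sense())
for n in ["side","top","wrist"]:
    im=viewer.grab_frame(n); cv2.imwrite(f"pics/{n}0.png",cv2.cvtColor(im,cv2.COLOR_RGB2BGR))
    p=viewer.camera_params(n); print(n,{k:np.round(v,3).tolist() for k,v in p.items()})
    if n!="wrist":
        for l in ["turntable","knob","bracket","tray","cave","diffuser","valve","tub"]:
            for d in viewer.cut_out(l,n)[:4]:
                ys,xs=np.nonzero(d["mask"]); print(n,l,round(d["p"],2),d["extent"],len(xs),round(xs.mean(),1) if len(xs) else 0,round(ys.mean(),1) if len(xs) else 0)
print(status.sense()["clock"])
E
```

```text
pics
{'clock': 0.0, 'qpos': array([-1.31138689e+00,  3.53672539e-01,  1.63414486e+00, -8.81195968e-06,
        1.15515988e+00, -2.37101623e-03]), 'qvel': array([ 0.00091362, -0.00184258,  0.0003575 , -0.00028787,  0.00050795,
       -0.00036561]), 'joint_efforts': array([-3.28417635e-03, -6.05262208e+01, -3.42069983e+01, -1.30739531e-04,
        9.11899551e-03, -1.98966501e-05]), 'eef_pos': array([ 161.65262548, -603.27747732,  252.54182246]), 'tcp_rot': array([ 3.14158788e+00,  1.38463661e-03, -1.30901232e+00]), 'contact_force': array([-0.62316454, -0.89893173, -0.01194748]), 'wrist_torque': array([ 0.06520537,  0.01028203, -0.01207984]), 'opening': 1.0000296460498457}
side {'intrinsics': [[416.459, 0.0, 259.055], [0.0, 416.459, 189.068], [0.0, 0.0, 1.0]], 'xyz': [300.249, 687.959, 880.704], 'orientation': [-2.391, 0.016, -2.963]}
side turntable 0.98 [152.5, 170.5, 97.3, 80.5] 4631 202.1 210.1
side turntable 0.4 [159.9, 284.0, 104.1, 100.0] 6353 213.4 334.1
side knob 0.81 [195.1, 188.2, 16.0, 21.7] 259 201.4 200.7
side knob 0.24 [162.1, 187.3, 13.3, 22.0] 135 169.0 199.9
side bracke
[... 914 characters left out ...]
] 929 254.0 243.4
top bracket 0.65 [259.1, 152.6, 12.2, 27.0] 382 264.5 166.0
top bracket 0.41 [251.6, 104.3, 15.6, 14.2] 118 258.6 111.5
top tray 0.91 [96.2, 156.9, 80.6, 68.2] 4034 137.7 189.4
top tray 0.81 [103.8, 244.5, 81.9, 86.0] 4461 144.4 286.4
top cave 0.58 [286.2, 119.6, 18.6, 24.6] 392 295.3 129.6
top valve 0.6 [224.1, 136.3, 13.4, 6.7] 87 228.9 138.6
top valve 0.3 [254.2, 135.7, 21.9, 16.2] 273 262.2 143.9
top tub 0.65 [354.7, 174.4, 36.6, 30.6] 879 372.2 188.9
top tub 0.27 [259.0, 151.3, 11.4, 26.6] 360 264.0 165.4
wrist {'intrinsics': [[291.28, 0.0, 249.336], [0.0, 291.28, 193.248], [0.0, 0.0, 1.0]], 'xyz': [241.134, -581.739, 374.442], 'orientation': [2.82, -0.0, -1.307]}
0.95
```

```bash
python3 - <<'E'
import cv2
for n in ["side","top"]:
    im=cv2.imread(f"pics/{n}0.png"); cv2.imwrite(f"pics/{n}0b.png",cv2.resize(im,(800,600),interpolation=cv2.INTER_CUBIC))
im=cv2.imread("pics/top0.png")[85:205,200:320]; cv2.imwrite("pics/topcrop.png",cv2.resize(im,(600,600),interpolation=cv2.INTER_CUBIC))
im=cv2.imread("pics/side0.png")[155:265,140:260]; cv2.imwrite("pics/sidecrop.png",cv2.resize(im,(654,600),interpolation=cv2.INTER_CUBIC))
E
```

```text
(no output)
```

View pics/side0b.png

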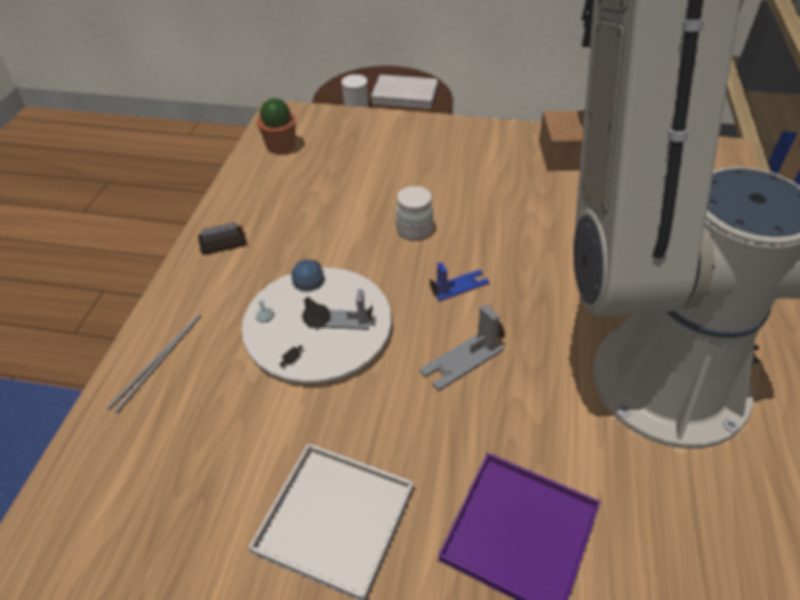

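View pics/top0b.png

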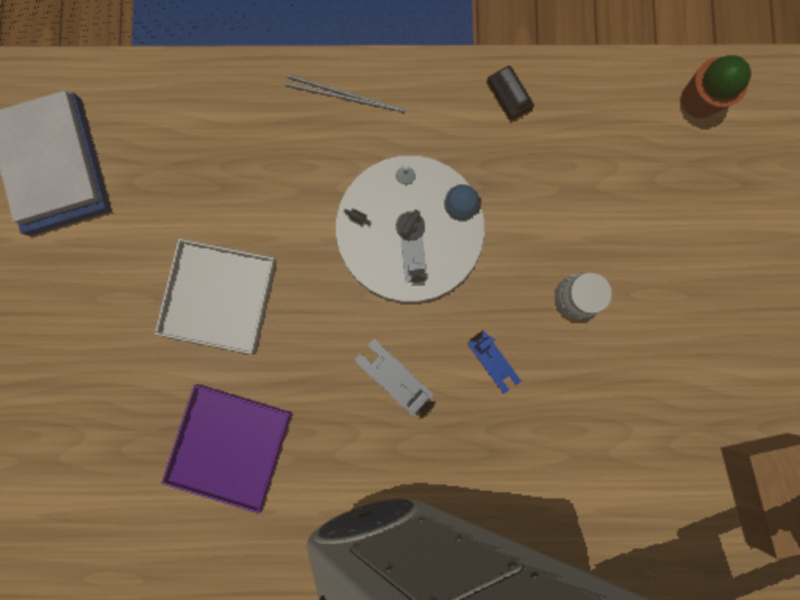

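View pics/topcrop.png

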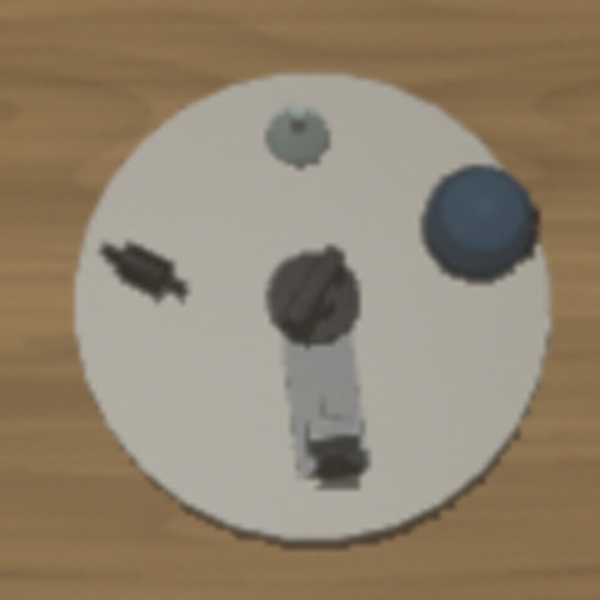

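View pics/sidecrop.png

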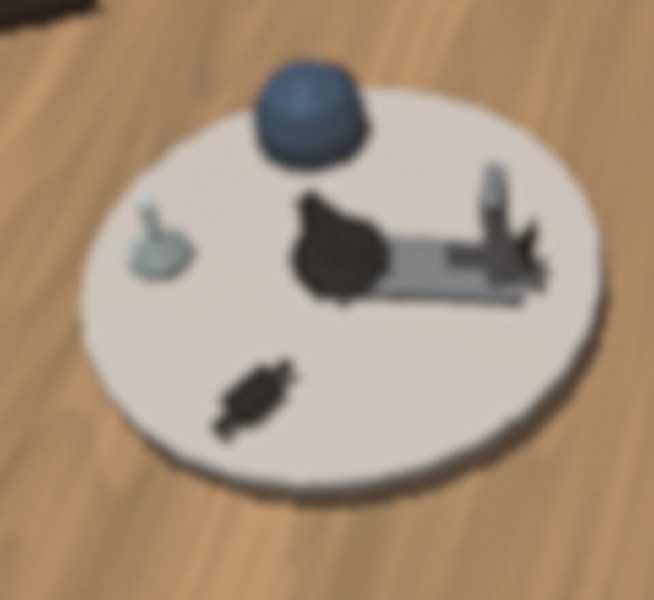

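Bracket candidates, in top-camera pixels: the grey one on the turntable at (264,166), which is the smaller grey one under the knob; a larger loose grey one at (254,243); and a blue one at (315,230). I choose the first, and the crop shows it under the knob. For the tray, it's white at (137,189) or purple at (144,286), so white. Next I'll measure positions.

```bash
cat > h.py <<'E'
from rig import status, viewer, job
import cv2,numpy as np
from scipy.spatial.transform import Rotation as Ro
def cam(n):
    p=viewer.camera_params(n); return np.array(p["intrinsics"]),np.array(p["xyz"]),Ro.from_euler("xyz",p["orientation"]).as_matrix()
def toplane(c,uv,z):
    K,t,R=c; uv=np.atleast_2d(uv).astype(float)
    d=(np.linalg.inv(K)@np.c_[uv,np.ones(len(uv))].T).T@R.T
    return t+d*((z-t[2])/d[:,2])[:,None]
def proj(c,P):
    K,t,R=c; q=(np.atleast_2d(P)-t)@R; q=q@K.T; return q[:,:2]/q[:,2:]
def save(n,f,crop=None,s=1):
    im=viewer.grab_frame(n); b=cv2.cvtColor(im,cv2.COLOR_RGB2BGR)
    if crop: b=b[crop[1]:crop[3],crop[0]:crop[2]]
    cv2.imwrite(f"pics/{f}.png",cv2.resize(b,None,fx=s,fy=s,interpolation=cv2.INTER_CUBIC)); return im
def mask(l,n,i=0):
    return viewer.cut_out(l,n)[i]["mask"]
E
python3 - <<'E'
from h import *
for n in ["top","side"]:
    c=cam(n)
    m=mask("turntable",n).astype(np.uint8)
    cs,_=cv2.findContours(m,cv2.RETR_EXTERNAL,cv2.CHAIN_APPROX_NONE); k=max(cs,key=len)[:,0]
    hull=cv2.convexHull(k)[:,0]
    P=toplane(c,hull,25)[:,:2]
    A=np.c_[2*P,np.ones(len(P))]; s=np.linalg.lstsq(A,(P**2).sum(1),rcond=None)[0]
    print(n,"tt",s[:2],np.sqrt(s[2]+s[0]**2+s[1]**2))
    ds=viewer.cut_out("tray",n)
    for d in ds[:2]:
        cs,_=cv2.findContours(d["mask"].astype(np.uint8),cv2.RETR_EXTERNAL,cv2.CHAIN_APPROX_NONE);k=max(cs,key=len)[:,0]
        P=toplane(c,k,22)[:,:2].astype(np.float32); print(n,"tray",cv2.minAreaRect(P))
    for l,z in [("knob",45),("cave",45),("valve",35),("tub",60),("diffuser",40)]:
        for d in viewer.cut_out(l,n)[:1]:
            ys,xs=np.nonzero(d["mask"]); print(n,l,toplane(c,[xs.mean(),ys.mean()],z)[0][:2])
    for d in viewer.cut_out("bracket",n):
            ys,xs=np.nonzero(d["mask"]); P=toplane(c,np.c_[xs,ys],31)[:,:2].astype(np.float32); print(n,"br",d["p"],cv2.minAreaRect(P))
E
```

```text
top tt [600.50252653 -15.53852677] 130.10032360577776
top tray ((482.852783203125, 319.4815979003906), (173.93045043945312, 169.6664581298828), 78.13252258300781)
top tray ((227.72671508789062, 293.8873596191406), (174.6845703125, 173.73318481445312), 73.44366455078125)
top knob [597.68488235 -17.23001133]
top cave [ 637.63275421 -104.20336817]
top valve [616.49665211  74.07430592]
top tub [ 475.21096873 -299.09842185]
top br 0.75 ((369.0389099121094, -154.64328002929688), (109.71853637695312, 42.87976837158203), 32.90396499633789)
top br 0.68 ((338.7772216796875, 10.400604248046875), (148.5003204345703, 48.04206848144531), 47.29953384399414)
top br 0.65 ((542.7384033203125, -21.04860496520996), (78.18846130371094, 38.14983367919922), 5.584016799926758)
top br 0.41 ((692.5440673828125, -6.47447395324707), (30.091108322143555, 30.917776107788086), 89.76314544677734)
side tt [595.56847043  -9.90868754] 130.1647549121538
side tray ((225.84210205078125, 301.1404113769531), (178.66554260253906, 170.46754455566406), 73.23965454101562)
side tray ((478.92413330078125, 327.08905029296875), (178.1910858154297, 174.2245330810547), 78.2063980102539)
side knob [597.28498748  -9.26196502]
side cave [635.56166284 -95.12221636]
side valve [613.9813242   77.60824183]
side tub [ 468.6459652 -277.6067546]
side diffuser [597.74536749 -13.69900335]
side br 0.73 ((325.2377014160156, 14.390579223632812), (198.489013671875, 83.51998901367188), 61.19749069213867)
side br 0.67 ((539.4500732421875, -39.98123550415039), (74.34638214111328, 87.38155364990234), 5.357460021972656)
```

```bash
cat >> h.py <<'E'
def togo(target,yaw,pr=True):
    s=status.sense(); R=Ro.from_euler("xyz",s["tcp_rot"]); T=Ro.from_euler("xyz",[np.pi,0,yaw])
    d=R.inv().apply(np.array(target)-s["eef_pos"])/1000; rv=(R.inv()*T).as_rotvec()
    print("clk",round(s["clock"],2),"pos",s["eef_pos"].round(1),"rot",s["tcp_rot"].round(3),"F",s["contact_force"].round(1),"T",s["wrist_torque"].round(3),"op",round(s["opening"],3),"q6",s["qpos"][5].round(2))
    print("shift",d.round(4),"rv",rv.round(3),"rows",np.linalg.norm(d)/.0417,np.linalg.norm(rv)/.125)
E
python3 - <<'E'
from h import *
togo([520,-10,220],1.13)
K,t,R=cam("wrist"); s=status.sense(); Rt=Ro.from_euler("xyz",s["tcp_rot"])
print(Rt.inv().apply(t-s["eef_pos"]), Rt.inv().apply(R[:,2]))
E
```

```text
clk 1.75 pos [ 161.8 -603.7  253.3] rot [ 3.142 -0.    -1.309] F [-0.4 -0.2  0.4] T [ 0.018 -0.02   0.06 ] op 1.003 q6 -0.0
shift [-0.4807 -0.4997  0.0333] rv [ 0.    -0.    -2.439] rows 16.64780695545823 19.511596655683892
[  -0.67407593  -82.34979582 -121.1365524 ] [7.31651772e-04 3.16465881e-01 9.48603611e-01]
```

View pics/wrist0.png

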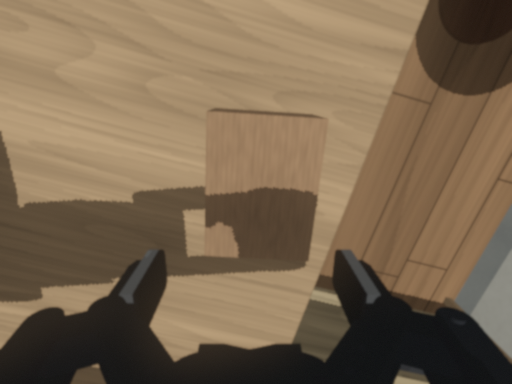

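```bash
python3 - <<'E'
from h import *
togo([598,-13,200],1.13)
E
```

```text
clk 1.75 pos [ 161.8 -603.7  253.3] rot [ 3.142 -0.    -1.309] F [-0.4 -0.2  0.4] T [ 0.018 -0.02   0.06 ] op 1.003 q6 -0.0
shift [-0.4577 -0.5743  0.0533] rv [ 0.    -0.    -2.439] rows 17.65612624279434 19.511596655683892
```

Request:
{"api": "send_rows", "payload": {"plan": [[[-0.458,-0.574,0.053],[0,0,-2.44],1],[[-0.458,-0.574,0.053],[0,0,-2.44],1],[[-0.458,-0.574,0.053],[0,0,-2.44],1],[[-0.458,-0.574,0.053],[0,0,-2.44],1],[[-0.458,-0.574,0.053],[0,0,-2.44],1]]}}

```text
clock: 2.17
eef_pos: [285.8, -434.9, 238.3]
tcp_rot: [3.142, -0.0, -0.678]
contact_force: [-0.1, -1.0, 0.1]
opening: 1.0
```

```bash
python3 - <<'E'
from h import *
togo([598,-13,200],1.13)
E
```

```text
clk 2.17 pos [ 285.8 -434.9  238.3] rot [ 3.142 -0.    -0.678] F [-0.1 -1.   0.1] T [-0.036 -0.042  0.031] op 1.0 q6 -0.31
shift [-0.0218 -0.5244  0.0382] rv [ 0.    -0.    -1.808] rows 12.620662232691432 14.467976815591165
```

Request:
{"api": "send_rows", "payload": {"plan": [[[-0.022,-0.524,0.038],[0,0,-1.81],1],[[-0.022,-0.524,0.038],[0,0,-1.81],1],[[-0.022,-0.524,0.038],[0,0,-1.81],1],[[-0.022,-0.524,0.038],[0,0,-1.81],1],[[-0.022,-0.524,0.038],[0,0,-1.81],1]]}}

```text
clock: 2.58
eef_pos: [409.4, -267.6, 223.5]
tcp_rot: [3.141, -0.001, -0.053]
contact_force: [0.4, 0.1, -0.3]
opening: 1.0
```

```bash
python3 - <<'E'
from h import *
togo([598,-13,200],1.13)
E
```

```text
clk 2.58 pos [ 409.4 -267.6  223.5] rot [ 3.141e+00 -1.000e-03 -5.300e-02] F [ 0.4  0.1 -0.3] T [-0.039  0.006 -0.006] op 1.0 q6 -0.53
shift [ 0.1748 -0.2642  0.0234] rv [ 1.000e-03 -0.000e+00 -1.183e+00] rows 7.618606538435201 9.464375764257769
```

Request:
{"api": "send_rows", "payload": {"plan": [[[0.175,-0.264,0.0234],[0,0,-1.183],1],[[0.175,-0.264,0.0234],[0,0,-1.183],1],[[0.175,-0.264,0.0234],[0,0,-1.183],1],[[0.175,-0.264,0.0234],[0,0,-1.183],1],[[0.175,-0.264,0.0234],[0,0,-1.183],1]]}}

```text
clock: 3.0
eef_pos: [533.2, -100.4, 208.2]
tcp_rot: [3.141, -0.0, 0.572]
contact_force: [0.7, -1.2, -0.2]
opening: 1.0
```

```bash
python3 - <<'E'
from h import *
togo([598,-13,200],1.13)
E
```

```text
clk 3.0 pos [ 533.2 -100.4  208.2] rot [ 3.141 -0.     0.572] F [ 0.7 -1.2 -0.2] T [-0.019 -0.081  0.01 ] op 1.0 q6 -0.76
shift [ 0.1018 -0.0383  0.0082] rv [ 0.001 -0.    -0.558] rows 2.6157160011376974 4.460851009349207
```

Request:
{"api": "send_rows", "payload": {"plan": [[[0.102,-0.038,0.008],[0,0,-0.558],1],[[0.102,-0.038,0.008],[0,0,-0.558],1],[[0.102,-0.038,0.008],[0,0,-0.558],1],[[0.102,-0.038,0.008],[0,0,-0.558],1],[[0.102,-0.038,0.008],[0,0,-0.558],1]]}}

```text
clock: 3.42
eef_pos: [599.2, -11.3, 199.8]
tcp_rot: [3.141, 0.0, 1.14]
contact_force: [-0.3, -0.9, 0.4]
opening: 1.0
```

```bash
python3 - <<'E'
from h import *
save("wrist","w1",None,1.5)
np.save("w1cam.npy",np.array([*cam("wrist")],dtype=object),allow_pickle=True)
for d in viewer.cut_out("knob","wrist")[:3]: print(d["p"],d["extent"]);
togo([598,-13,200],1.13)
E
```

```text
Traceback (most recent call last):
ValueError: could not broadcast input array from shape (3,3) into shape (3,)
```

View pics/w1.png

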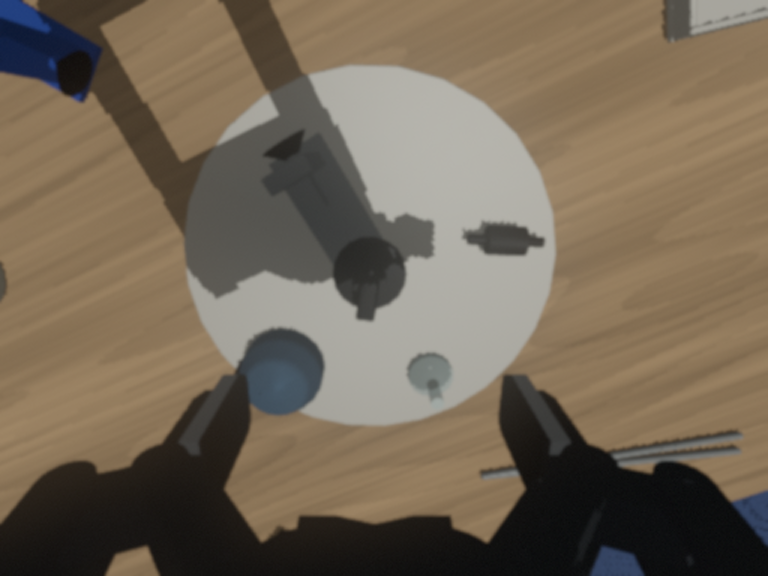

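The wrist view (1.5x) shows the knob cup at about (369,272) with its wing nearly vertical, so nearly square to the jaws. The bracket goes up-left from it, with the cave at (282,370) and the diffuser at (430,375). Refining next.

```bash
python3 - <<'E'
from h import *
c=cam("wrist")
im=viewer.grab_frame("wrist")
m=mask("turntable","wrist").astype(np.uint8)
# fill with own colour-independent: hull of mask
cs,_=cv2.findContours(m,cv2.RETR_EXTERNAL,cv2.CHAIN_APPROX_NONE); k=max(cs,key=len)[:,0]
hull=cv2.convexHull(k)[:,0]; P=toplane(c,hull,25)[:,:2]
A=np.c_[2*P,np.ones(len(P))]; s=np.linalg.lstsq(A,(P**2).sum(1),rcond=None)[0]
print("tt",s[:2],np.sqrt(s[2]+s[0]**2+s[1]**2))
km=mask("knob","wrist"); ys,xs=np.nonzero(km); print(xs.min(),xs.max(),ys.min(),ys.max())
# predicted points
for z in (31.3,39.3,65.3): print(z,proj(c,[[s[0],s[1],z]])*1.0)
g=cv2.cvtColor(im,cv2.COLOR_RGB2BGR)[140:230,195:295]
g=cv2.convertScaleAbs(g,alpha=2.2,beta=0); cv2.imwrite("pics/w1k.png",cv2.resize(g,None,fx=6,fy=6,interpolation=cv2.INTER_CUBIC))
togo([s[0],s[1],200],1.13)
E
```

```text
tt [600.79603744 -14.32545009] 129.71000333145
223 271 158 214
31.3 [[247.0086119  181.21516576]]
39.3 [[246.95362747 183.44611664]]
65.3 [[246.75356379 191.56354659]]
clk 3.62 pos [598.3 -13.3 200.2] rot [3.141 0.    1.128] F [ 0.2  0.1 -0.1] T [ 0.004 -0.002  0.037] op 1.0 q6 -1.15
shift [0.0001 0.0027 0.0002] rv [ 0.001  0.    -0.002] rows 0.06614393134062371 0.02111028384080685
```

View pics/w1k.png

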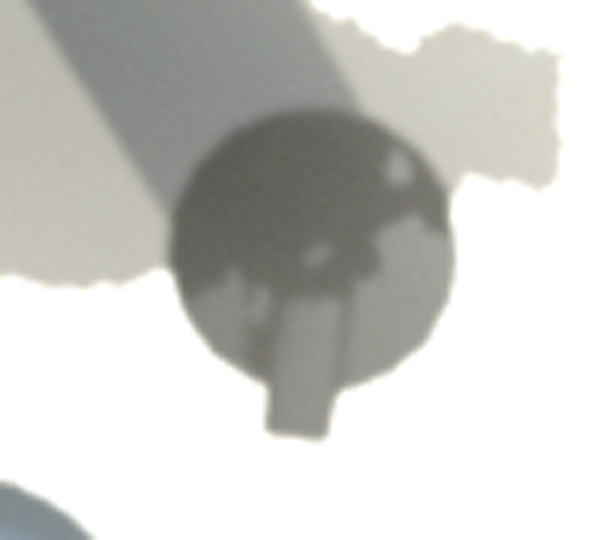

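```bash
python3 - <<'E'
from h import *
c=cam("wrist")
cc=toplane(c,[195+314/6,140+248/6],37)[0]; e=toplane(c,[195+296/6,140+436/6],66.3)[0]
print(cc,e, np.linalg.norm((e-cc)[:2]), np.arctan2(*(e-cc)[1::-1]))
# side edges of wing: left edge crop (283,300)->(266,430); right (352,300)->(327,437)
for a,b in [((283,300),(266,430)),((352,300),(327,437))]:
    pa=toplane(c,[195+a[0]/6,140+a[1]/6],66)[0];pb=toplane(c,[195+b[0]/6,140+b[1]/6],66)[0]; print(np.arctan2(*(pb-pa)[1::-1]))
# bracket foot edges: left (30,0)->(165,210), right (300,0)->(362,110)
for a,b in [((30,0),(165,210)),((300,0),(362,110))]:
    pa=toplane(c,[195+a[0]/6,140+a[1]/6],31)[0];pb=toplane(c,[195+b[0]/6,140+b[1]/6],31)[0]; print("br",np.arctan2(*(pb-pa)[1::-1]))
E
```

```text
[599.19195313 -14.61558497  37.        ] [618.14230076 -26.57936653  66.3       ] 22.410884508799526 -0.5631329452711789
-0.5729945326268511
-0.6086857239127093
br 0.09306005558391875
br 0.07053166687516242
```

```bash
python3 - <<'E'
from h import *
togo([599.8,-14.5,110],0.996)
E
```

```text
clk 3.62 pos [598.3 -13.3 200.2] rot [3.141 0.    1.128] F [ 0.2  0.1 -0.1] T [ 0.004 -0.002  0.037] op 1.0 q6 -1.15
shift [-0.0004  0.0018  0.0902] rv [0.001 0.    0.132] rows 2.1634983034723456 1.0526197276083098
```

Request:
{"api": "send_rows", "payload": {"plan": [[[-0.0004,0.002,0.03],[0,0,0.1],0.5],[[-0.0004,0.0018,0.06],[0,0,0.132],0.5],[[-0.0004,0.0018,0.09],[0,0,0.132],0.5],[[-0.0004,0.0018,0.09],[0,0,0.132],0.5],[[-0.0004,0.0018,0.09],[0,0,0.132],0.5]], "squeeze": 40}}

```text
clock: 4.03
eef_pos: [598.7, -14.9, 109.4]
tcp_rot: [-3.14, 0.002, 0.994]
contact_force: [-0.0, 0.7, 0.4]
opening: 0.751
```

```bash
python3 - <<'E'
from h import *
im=save("wrist","w2",None,1.5)
togo([599.8,-14.5,67],0.996)
E
```

```text
clk 4.08 pos [600.  -14.8 111. ] rot [3.141 0.    0.994] F [ 0.8 -0.2  0.7] T [-0.003 -0.04  -0.013] op 0.746 q6 -1.02
shift [ 0.0001 -0.0004  0.044 ] rv [ 0.001  0.    -0.002] rows 1.0544095982310966 0.017005650395880978
```

View pics/w2.png

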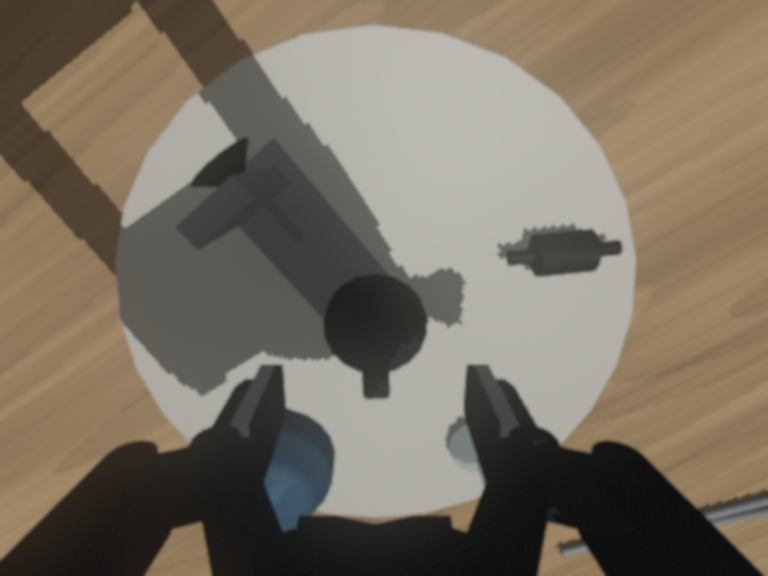

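Request:
{"api": "send_rows", "payload": {"plan": [[[0,0,0.005],[0,0,0],0.45],[[0,0,0.01],[0,0,0],0.45],[[0,0,0.015],[0,0,0],0.45],[[0,0,0.02],[0,0,0],0.45],[[0,0,0.025],[0,0,0],0.45]]}}

```text
clock: 4.5
eef_pos: [600.2, -14.8, 85.9]
tcp_rot: [3.14, -0.0, 0.994]
contact_force: [-0.4, -0.1, 0.1]
opening: 0.726
```

```bash
python3 - <<'E'
from h import *
togo([599.8,-14.5,67],0.996)
E
```

```text
clk 4.5 pos [600.2 -14.8  85.9] rot [ 3.14  -0.     0.994] F [-0.4 -0.1  0.1] T [-0.041 -0.002  0.026] op 0.726 q6 -1.02
shift [ 0.0001 -0.0005  0.0189] rv [ 0.001 -0.    -0.002] rows 0.45382238672216774 0.0197008106040408
```

Request:
{"api": "send_rows", "payload": {"plan": [[[0,0,0.006],[0,0,0],0.0],[[0,0,0.012],[0,0,0],-0.1],[[0,0,0.019],[0,0,0],-0.2],[[0,0,0.019],[0,0,0],-0.2],[[0,0,0.019],[0,0,0],-0.2]]}}

```text
clock: 4.92
eef_pos: [599.8, -14.8, 66.3]
tcp_rot: [3.141, 0.0, 0.994]
contact_force: [0.3, -0.7, 0.1]
opening: 0.4
```

Request:
{"api": "send_rows", "payload": {"plan": [[[0,0,0],[0,0,0],-1],[[0,0,0],[0,0,0],-1],[[0,0,0],[0,0,0],-1],[[0,0,0],[0,0,0],-1],[[0,0,0],[0,0,0],-1]]}}

```text
clock: 5.33
eef_pos: [599.7, -15.0, 66.5]
tcp_rot: [3.141, 0.001, 0.994]
contact_force: [-1.3, -2.5, 1.4]
opening: 0.132
```

```bash
python3 - <<'E'
from h import *
togo([599.8,-14.5,67],0.996)
E
```

```text
clk 5.33 pos [599.7 -15.   66.5] rot [3.141e+00 1.000e-03 9.940e-01] F [-1.3 -2.5  1.4] T [-0.439  0.297 -0.028] op 0.132 q6 -1.02
shift [ 0.0005 -0.0002 -0.0005] rv [ 0.001  0.001 -0.002] rows 0.017936515433358606 0.016618824755796156
```

Request:
{"api": "send_rows", "payload": {"plan": [[[0,0,0],[0,0,0.03],-1],[[0,0,-0.0001],[0,0,0.07],-1],[[0,0,-0.0002],[0,0,0.12],-1],[[0,0,-0.0003],[0,0,0.17],-1],[[0,0,-0.0003],[0,0,0.2],-1]]}}

```text
clock: 5.75
eef_pos: [599.7, -15.1, 66.8]
tcp_rot: [3.141, 0.001, 0.792]
contact_force: [-0.2, -1.6, -0.1]
opening: 0.132
```

```bash
python3 - <<'E'
from h import *
togo([599.8,-14.8,67],0.796)
E
```

```text
clk 5.75 pos [599.7 -15.1  66.8] rot [3.141e+00 1.000e-03 7.920e-01] F [-0.2 -1.6 -0.1] T [-0.318  0.148  0.122] op 0.132 q6 -0.82
shift [ 0.0003 -0.0001 -0.0002] rv [ 0.001  0.001 -0.004] rows 0.00930951258276806 0.035257622619307004
```

Request:
{"api": "send_rows", "payload": {"plan": [[[0,0,-0.0001],[0,0,0.08],-1],[[0,0,-0.0003],[0,0,0.17],-1],[[0,0,-0.0004],[0,0,0.26],-1],[[0,0,-0.0006],[0,0,0.35],-1],[[0,0,-0.0006],[0,0,0.4],-1]]}}

```text
clock: 6.17
eef_pos: [599.7, -15.1, 67.4]
tcp_rot: [3.14, 0.0, 0.387]
contact_force: [-1.5, -2.1, 0.5]
opening: 0.13
```

```bash
python3 - <<'E'
from h import *
togo([599.8,-14.8,67.7],0.396)
E
```

```text
clk 6.17 pos [599.7 -15.1  67.4] rot [3.14  0.    0.387] F [-1.5 -2.1  0.5] T [-0.259  0.179  0.126] op 0.13 q6 -0.41
shift [ 0.0002 -0.0003 -0.0003] rv [ 0.001  0.    -0.009] rows 0.010894429526454098 0.07257522111691367
```

Request:
{"api": "send_rows", "payload": {"plan": [[[0,0,-0.0001],[0,0,0.08],-1],[[0,0,-0.0003],[0,0,0.17],-1],[[0,0,-0.0004],[0,0,0.26],-1],[[0,0,-0.0006],[0,0,0.35],-1],[[0,0,-0.0007],[0,0,0.4],-1]]}}

```text
clock: 6.58
eef_pos: [599.7, -15.2, 68.1]
tcp_rot: [3.14, -0.0, -0.018]
contact_force: [-0.8, -2.3, -1.0]
opening: 0.133
```

Request:
{"api": "send_rows", "payload": {"plan": [[[0,0,-0.0001],[0,0,0.08],-1],[[0,0,-0.0003],[0,0,0.17],-1],[[0,0,-0.0004],[0,0,0.26],-1],[[0,0,-0.0006],[0,0,0.35],-1],[[0,0,-0.0007],[0,0,0.4],-1]]}}

```text
clock: 7.0
eef_pos: [599.7, -15.2, 68.8]
tcp_rot: [3.14, -0.001, -0.422]
contact_force: [-0.8, -2.1, -0.8]
opening: 0.132
```

```bash
python3 - <<'E'
from h import *
togo([599.8,-14.8,69],-0.404)
E
```

```text
clk 7.0 pos [599.7 -15.2  68.8] rot [ 3.14e+00 -1.00e-03 -4.22e-01] F [-0.8 -2.1 -0.8] T [-0.29   0.099  0.192] op 0.132 q6 0.4
shift [-0.0001 -0.0004 -0.0002] rv [ 0.001 -0.001 -0.018] rows 0.012007586390142015 0.14757918363157752
```

Request:
{"api": "send_rows", "payload": {"plan": [[[0,0,-0.0001],[0,0,0.08],-1],[[0,0,-0.0003],[0,0,0.17],-1],[[0,0,-0.0004],[0,0,0.26],-1],[[0,0,-0.0006],[0,0,0.35],-1],[[0,0,-0.0007],[0,0,0.4],-1]]}}

```text
clock: 7.42
eef_pos: [599.6, -15.3, 69.4]
tcp_rot: [3.141, -0.001, -0.827]
contact_force: [-0.7, -1.5, -1.5]
opening: 0.13
```

Request:
{"api": "send_rows", "payload": {"plan": [[[0,0,-0.0001],[0,0,0.04],-1],[[0,0,-0.0002],[0,0,0.08],-1],[[0,0,-0.0003],[0,0,0.12],-1],[[0,0,-0.0003],[0,0,0.16],-1],[[0,0,-0.0003],[0,0,0.18],-1]]}}

```text
clock: 7.83
eef_pos: [599.6, -15.2, 69.7]
tcp_rot: [3.141, -0.002, -1.009]
contact_force: [-1.3, -1.4, 0.3]
opening: 0.133
```

```bash
cat > t.py <<'E'
from h import *
s=status.sense(); print(round(s["clock"],2),"turned",round(0.994-s["tcp_rot"][2],3),"Tz",s["wrist_torque"].round(3),"F",s["contact_force"].round(1),s["eef_pos"].round(1),"q6",s["qpos"][5].round(3),"tau6",s["joint_efforts"][5].round(3),round(s["opening"],3))
E
python3 t.py
```

```text
7.83 turned 2.003 Tz [-0.315  0.119  0.192] F [-1.3 -1.4  0.3] [599.6 -15.2  69.7] q6 0.983 tau6 0.125 0.133
```

Request:
{"api": "send_rows", "payload": {"plan": [[[0,0,0],[0,0,0.02],-1],[[0,0,-0.0001],[0,0,0.04],-1],[[0,0,-0.0001],[0,0,0.06],-1],[[0,0,-0.0001],[0,0,0.08],-1],[[0,0,-0.0001],[0,0,0.08],-1]]}}

```text
clock: 8.25
eef_pos: [599.6, -15.2, 69.8]
tcp_rot: [3.141, -0.002, -1.09]
contact_force: [-0.3, -0.4, -0.1]
opening: 0.129
```

```bash
python3 t.py
```

```text
8.25 turned 2.084 Tz [-0.233  0.121  0.152] F [-0.3 -0.4 -0.1] [599.6 -15.2  69.8] q6 1.065 tau6 0.497 0.129
```

Request:
{"api": "send_rows", "payload": {"plan": [[[0,0,0],[0,0,0.02],-1],[[0,0,-0.0001],[0,0,0.04],-1],[[0,0,-0.0001],[0,0,0.06],-1],[[0,0,-0.0001],[0,0,0.08],-1],[[0,0,-0.0001],[0,0,0.08],-1]]}}

```text
clock: 8.67
eef_pos: [599.5, -15.3, 69.9]
tcp_rot: [3.141, -0.002, -1.172]
contact_force: [-1.5, -0.5, 0.2]
opening: 0.13
```

```bash
python3 t.py
```

```text
8.67 turned 2.166 Tz [-0.221  0.156  0.16 ] F [-1.5 -0.5  0.2] [599.5 -15.3  69.9] q6 1.147 tau6 0.504 0.13
```

Request:
{"api": "send_rows", "payload": {"plan": [[[0,0,0],[0,0,0.02],-1],[[0,0,-0.0001],[0,0,0.04],-1],[[0,0,-0.0001],[0,0,0.06],-1],[[0,0,-0.0001],[0,0,0.08],-1],[[0,0,-0.0002],[0,0,0.1],-1]]}}

```text
clock: 9.08
eef_pos: [599.5, -15.3, 70.1]
tcp_rot: [3.141, -0.002, -1.274]
contact_force: [-0.5, -0.5, -0.6]
opening: 0.137
```

```bash
python3 t.py
```

```text
9.08 turned 2.268 Tz [-0.269  0.064  0.149] F [-0.5 -0.5 -0.6] [599.5 -15.3  70.1] q6 1.249 tau6 -0.241 0.137
```

Request:
{"api": "send_rows", "payload": {"plan": [[[0,0,0],[0,0,0.02],-1],[[0,0,-0.0001],[0,0,0.04],-1],[[0,0,-0.0001],[0,0,0.06],-1],[[0,0,-0.0001],[0,0,0.08],-1],[[0,0,-0.0002],[0,0,0.1],-1]]}}

```text
clock: 9.5
eef_pos: [599.5, -15.3, 70.3]
tcp_rot: [3.141, -0.002, -1.376]
contact_force: [-1.2, -1.7, -1.1]
opening: 0.131
```

```bash
python3 t.py
```

```text
9.5 turned 2.37 Tz [-0.24   0.152  0.132] F [-1.2 -1.7 -1.1] [599.5 -15.3  70.3] q6 1.351 tau6 -0.242 0.131
```

Request:
{"api": "send_rows", "payload": {"plan": [[[0,0,0],[0,0,0.02],-1],[[0,0,-0.0001],[0,0,0.04],-1],[[0,0,-0.0001],[0,0,0.06],-1],[[0,0,-0.0001],[0,0,0.08],-1],[[0,0,-0.0002],[0,0,0.1],-1]]}}

```text
clock: 9.92
eef_pos: [599.5, -15.2, 70.5]
tcp_rot: [-3.142, -0.002, -1.478]
contact_force: [-1.0, -0.8, -1.7]
opening: 0.13
```

```bash
python3 t.py
```

```text
9.92 turned 2.472 Tz [-0.259  0.057  0.149] F [-1.  -0.8 -1.7] [599.5 -15.2  70.5] q6 1.453 tau6 -0.243 0.13
```

Request:
{"api": "send_rows", "payload": {"plan": [[[0,0,0],[0,0,0.02],-1],[[0,0,-0.0001],[0,0,0.04],-1],[[0,0,-0.0001],[0,0,0.06],-1],[[0,0,-0.0001],[0,0,0.08],-1],[[0,0,-0.0002],[0,0,0.1],-1]]}}

```text
clock: 10.33
eef_pos: [599.5, -15.2, 70.6]
tcp_rot: [-3.141, -0.002, -1.58]
contact_force: [-0.5, -0.7, -2.5]
opening: 0.132
```

```bash
python3 t.py
```

```text
10.33 turned 2.574 Tz [-0.182 -0.002  0.193] F [-0.5 -0.7 -2.5] [599.5 -15.2  70.6] q6 1.555 tau6 -0.243 0.132
```

Request:
{"api": "send_rows", "payload": {"plan": [[[0,0,0],[0,0,0.02],-1],[[0,0,0],[0,0,0.04],-1],[[0,0,0],[0,0,0.06],-1],[[0,0,0],[0,0,0.08],-1],[[0,0,0],[0,0,0.1],-1]]}}

```text
clock: 10.75
eef_pos: [599.5, -15.2, 70.7]
tcp_rot: [-3.141, -0.002, -1.682]
contact_force: [-0.7, -0.7, -0.9]
opening: 0.126
```

```bash
python3 t.py
```

```text
10.75 turned 2.676 Tz [-0.255  0.198  0.161] F [-0.7 -0.7 -0.9] [599.5 -15.2  70.7] q6 1.657 tau6 -0.241 0.126
```

Request:
{"api": "send_rows", "payload": {"plan": [[[0,0,0],[0,0,0.02],-1],[[0,0,-0.0001],[0,0,0.04],-1],[[0,0,-0.0001],[0,0,0.06],-1],[[0,0,-0.0001],[0,0,0.08],-1],[[0,0,-0.0002],[0,0,0.1],-1]]}}

```text
clock: 11.17
eef_pos: [599.5, -15.2, 70.9]
tcp_rot: [-3.141, -0.002, -1.784]
contact_force: [0.1, -0.9, -1.4]
opening: 0.124
```

```bash
python3 t.py
```

```text
11.17 turned 2.778 Tz [-0.231  0.139  0.16 ] F [ 0.1 -0.9 -1.4] [599.5 -15.2  70.9] q6 1.759 tau6 -0.242 0.124
```

Request:
{"api": "send_rows", "payload": {"plan": [[[0,0,0],[0,0,0.02],-1],[[0,0,-0.0001],[0,0,0.04],-1],[[0,0,-0.0001],[0,0,0.06],-1],[[0,0,-0.0001],[0,0,0.08],-1],[[0,0,-0.0002],[0,0,0.1],-1]]}}

```text
clock: 11.58
eef_pos: [599.5, -15.2, 71.1]
tcp_rot: [-3.141, -0.001, -1.886]
contact_force: [-0.8, -1.0, -1.3]
opening: 0.128
```

```bash
python3 t.py
```

```text
11.58 turned 2.88 Tz [-0.175  0.174  0.148] F [-0.8 -1.  -1.3] [599.5 -15.2  71.1] q6 1.861 tau6 -0.242 0.128
```

Request:
{"api": "send_rows", "payload": {"plan": [[[0,0,0],[0,0,0.02],-1],[[0,0,-0.0001],[0,0,0.04],-1],[[0,0,-0.0001],[0,0,0.06],-1],[[0,0,-0.0001],[0,0,0.08],-1],[[0,0,-0.0001],[0,0,0.1],-1]]}}

```text
clock: 12.0
eef_pos: [599.4, -15.2, 71.2]
tcp_rot: [-3.141, -0.001, -1.988]
contact_force: [-0.8, -0.3, -0.1]
opening: 0.134
```

```bash
python3 t.py
```

```text
12.0 turned 2.982 Tz [-0.252  0.125  0.171] F [-0.8 -0.3 -0.1] [599.4 -15.2  71.2] q6 1.963 tau6 -0.241 0.134
```

Request:
{"api": "send_rows", "payload": {"plan": [[[0,0,0],[0,0,0.02],-1],[[0,0,-0.0001],[0,0,0.04],-1],[[0,0,-0.0001],[0,0,0.06],-1],[[0,0,-0.0001],[0,0,0.08],-1],[[0,0,-0.0001],[0,0,0.08],-1]]}}

```text
clock: 12.42
eef_pos: [599.4, -15.2, 71.3]
tcp_rot: [-3.141, -0.001, -2.07]
contact_force: [-0.2, -0.6, -0.1]
opening: 0.128
```

```bash
python3 t.py
```

```text
12.42 turned 3.064 Tz [-0.151  0.196  0.192] F [-0.2 -0.6 -0.1] [599.4 -15.2  71.3] q6 2.044 tau6 0.505 0.128
```

Request:
{"api": "send_rows", "payload": {"plan": [[[0,0,0],[0,0,0.02],-1],[[0,0,-0.0001],[0,0,0.04],-1],[[0,0,-0.0001],[0,0,0.06],-1],[[0,0,-0.0001],[0,0,0.08],-1],[[0,0,-0.0001],[0,0,0.08],-1]]}}

```text
clock: 12.83
eef_pos: [599.5, -15.2, 71.5]
tcp_rot: [-3.141, -0.001, -2.152]
contact_force: [-1.8, -1.0, -0.1]
opening: 0.131
```

```bash
python3 t.py
```

```text
12.83 turned 3.146 Tz [-0.123  0.206  0.134] F [-1.8 -1.  -0.1] [599.5 -15.2  71.5] q6 2.126 tau6 0.505 0.131
```

Request:
{"api": "send_rows", "payload": {"plan": [[[0,0,0],[0,0,0.02],-1],[[0,0,-0.0001],[0,0,0.04],-1],[[0,0,-0.0001],[0,0,0.06],-1],[[0,0,-0.0001],[0,0,0.08],-1],[[0,0,-0.0001],[0,0,0.08],-1]]}}

```text
clock: 13.25
eef_pos: [599.5, -15.2, 71.6]
tcp_rot: [-3.141, -0.001, -2.233]
contact_force: [-0.7, -0.4, -0.1]
opening: 0.131
```

```bash
python3 t.py
```

```text
13.25 turned 3.227 Tz [-0.18   0.232  0.173] F [-0.7 -0.4 -0.1] [599.5 -15.2  71.6] q6 2.208 tau6 0.506 0.131
```

Request:
{"api": "send_rows", "payload": {"plan": [[[0,0,0],[0,0,0.02],-1],[[0,0,-0.0001],[0,0,0.04],-1],[[0,0,-0.0001],[0,0,0.06],-1],[[0,0,-0.0001],[0,0,0.08],-1],[[0,0,-0.0001],[0,0,0.08],-1]]}}

```text
clock: 13.67
eef_pos: [599.4, -15.2, 71.7]
tcp_rot: [-3.141, -0.001, -2.315]
contact_force: [-0.5, -0.1, -1.1]
opening: 0.13
```

```bash
python3 t.py; python3 - <<'E'
from h import *
save("top","t3",(200,85,320,205),5)
E
```

```text
13.67 turned 3.309 Tz [-0.138  0.224  0.156] F [-0.5 -0.1 -1.1] [599.4 -15.2  71.7] q6 2.29 tau6 0.556 0.13
```

View pics/t3.png

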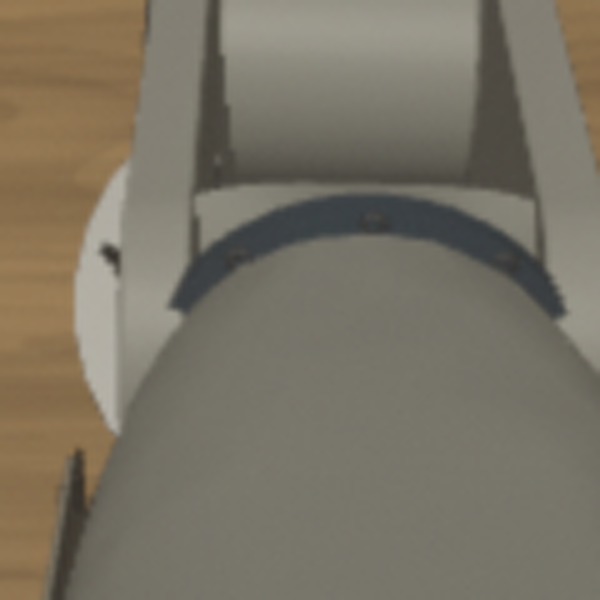

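The top view is blocked by the arm. Checking the wrist view.

```bash
python3 - <<'E'
from h import *
im=viewer.grab_frame("wrist"); b=cv2.cvtColor(im,cv2.COLOR_RGB2BGR)
b=cv2.convertScaleAbs(b[180:384,130:370],alpha=2); cv2.imwrite("pics/w3.png",cv2.resize(b,None,fx=2.9,fy=2.9,interpolation=cv2.INTER_CUBIC))
im=viewer.grab_frame("side"); b=cv2.cvtColor(im,cv2.COLOR_RGB2BGR)
b=cv2.convertScaleAbs(b[150:250,150:280],alpha=1.6); cv2.imwrite("pics/s3.png",cv2.resize(b,None,fx=6,fy=6,interpolation=cv2.INTER_CUBIC))
E
```

View pics/w3.png

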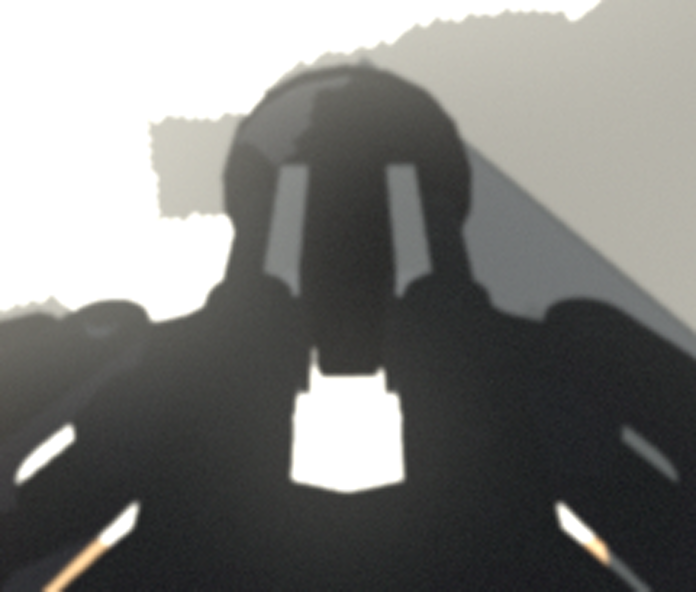

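View pics/s3.png

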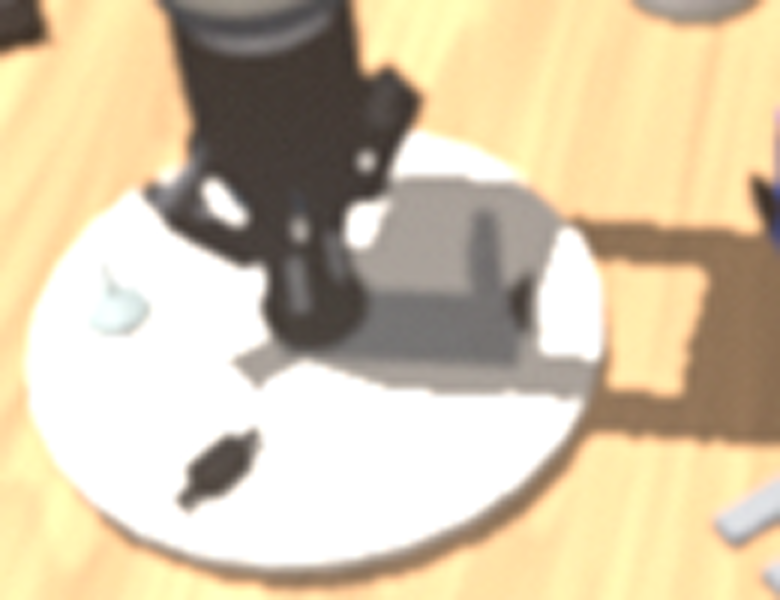

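The pads are still square on the wing (wrist crop, wing between the two light pads). It has turned 3.31 rad, less about 0.06 of stud twist, so the stop is near. I'll go on in smaller steps.

Request:
{"api": "send_rows", "payload": {"plan": [[[0,0,0],[0,0,0.02],-1],[[0,0,0],[0,0,0.04],-1],[[0,0,-0.0001],[0,0,0.05],-1],[[0,0,-0.0001],[0,0,0.05],-1],[[0,0,-0.0001],[0,0,0.05],-1]]}}

```text
clock: 14.23
eef_pos: [599.4, -15.2, 71.7]
tcp_rot: [-3.141, -0.001, -2.363]
contact_force: [-0.8, 0.1, -1.1]
opening: 0.126
```

```bash
python3 t.py
```

```text
14.23 turned 3.357 Tz [-0.084  0.175  0.265] F [-0.8  0.1 -1.1] [599.4 -15.2  71.7] q6 2.338 tau6 0.37 0.126
```

Request:
{"api": "send_rows", "payload": {"plan": [[[0,0,0],[0,0,0.01],-1],[[0,0,0],[0,0,0.02],-1],[[0,0,0],[0,0,0.025],-1],[[0,0,0],[0,0,0.025],-1],[[0,0,0],[0,0,0.025],-1]]}}

```text
clock: 14.65
eef_pos: [599.4, -15.1, 71.7]
tcp_rot: [-3.14, -0.001, -2.388]
contact_force: [0.4, -0.7, -0.6]
opening: 0.129
```

```bash
python3 t.py
```

```text
14.65 turned 3.382 Tz [-0.119  0.189  0.314] F [ 0.4 -0.7 -0.6] [599.4 -15.1  71.7] q6 2.363 tau6 0.385 0.129
```

The torque rises 0.05 N m per 0.025 rad, so this is the end stop. I'll relax the twist, release and rise.

Request:
{"api": "send_rows", "payload": {"plan": [[[0,0,0],[0,0,-0.05],-1],[[0,0,0],[0,0,-0.1],-1],[[0,0,0],[0,0,-0.11],-0.6],[[0,0,0],[0,0,-0.11],-0.3],[[0,0,0],[0,0,-0.11],-0.2]]}}

```text
clock: 15.07
eef_pos: [599.8, -15.1, 71.9]
tcp_rot: [-3.14, -0.001, -2.28]
contact_force: [-0.5, 0.2, 0.8]
opening: 0.398
```

Request:
{"api": "send_rows", "payload": {"plan": [[[0,0,0],[0,0,0],-0.2],[[0,0,-0.01],[0,0,0],-0.2],[[0,0,-0.03],[0,0,0],-0.2],[[0,0,-0.055],[0,0,0],-0.2],[[0,0,-0.065],[0,0,0],-0.2]]}}

```text
clock: 15.48
eef_pos: [601.2, -15.0, 140.3]
tcp_rot: [-3.137, 0.002, -2.28]
contact_force: [0.8, 0.5, 0.1]
opening: 0.396
```

```bash
python3 t.py; python3 - <<'E'
from h import *
c=cam("wrist"); im=viewer.grab_frame("wrist"); b=cv2.cvtColor(im,cv2.COLOR_RGB2BGR); cv2.imwrite("pics/w4.png",cv2.resize(b,None,fx=1.5,fy=1.5))
for x in (-80,):
    yaw=.085; A=np.array([599.6,-14.8,0]); 
    p=A+Ro.from_euler("z",yaw).apply([x,0,0]); print(p); togo([p[0],p[1],150],yaw-np.pi/2)
E
```

```text
15.48 turned 3.274 Tz [ 0.011 -0.084 -0.026] F [0.8 0.5 0.1] [601.2 -15.  140.3] q6 2.255 tau6 -0.005 0.396
[519.88882604 -21.59181462   0.        ]
clk 15.53 pos [602.  -15.  141.3] rot [-3.136e+00  3.000e-03 -2.280e+00] F [ 1.4 -0.6  1.4] T [-0.06   0.035  0.005] op 0.398 q6 2.25
shift [ 0.0584  0.0579 -0.0093] rv [-0.007  0.001 -0.794] rows 1.9855172603543603 6.355300621212581
```

View pics/w4.png

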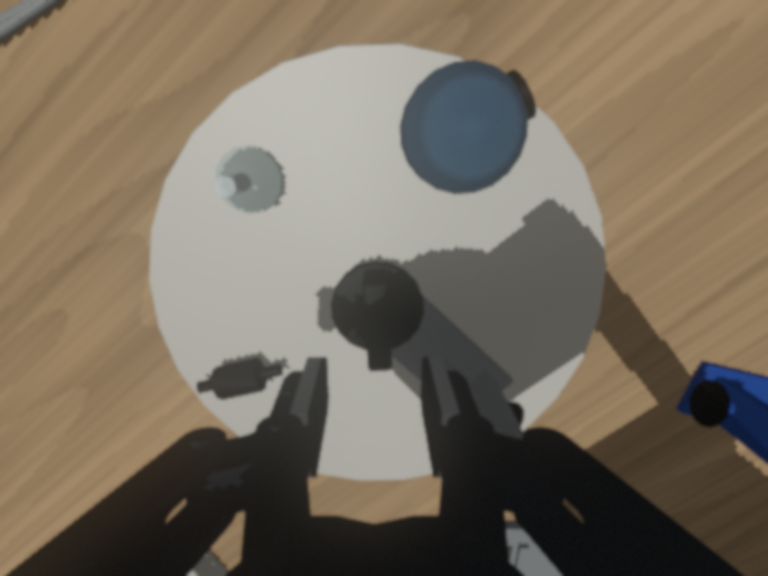

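Request:
{"api": "send_rows", "payload": {"plan": [[[0.02,0.02,-0.015],[0,0,-0.12],0.3],[[0.04,0.04,-0.03],[0,0,-0.24],0.3],[[0.058,0.058,-0.04],[0,0,-0.36],0.3],[[0.058,0.058,-0.04],[0,0,-0.48],0.3],[[0.058,0.058,-0.04],[0,0,-0.6],0.3]]}}

```text
clock: 15.95
eef_pos: [518.7, -21.3, 181.2]
tcp_rot: [-3.134, -0.001, -1.675]
contact_force: [0.5, 0.1, 0.2]
opening: 0.646
```

```bash
python3 - <<'E'
from h import *
togo([520,-21.6,180],.085-np.pi/2)
E
```

```text
clk 15.95 pos [518.7 -21.3 181.2] rot [-3.134e+00 -1.000e-03 -1.675e+00] F [0.5 0.1 0.2] T [ 0.011 -0.058 -0.02 ] op 0.646 q6 1.63
shift [ 0.0001 -0.0013  0.0012] rv [-0.007 -0.001 -0.189] rows 0.04378728751873988 1.5144809187611803
```

Request:
{"api": "send_rows", "payload": {"plan": [[[0,-0.001,0.001],[-0.004,0,-0.1],0.3],[[0,-0.001,0.001],[-0.007,0,-0.189],0.3],[[0,-0.001,0.001],[-0.007,-0.001,-0.189],0.3],[[0,-0.001,0.001],[-0.007,-0.001,-0.189],0.3],[[0,-0.001,0.001],[-0.007,-0.001,-0.189],0.3]]}}

```text
clock: 16.37
eef_pos: [519.6, -21.4, 180.0]
tcp_rot: [3.141, -0.0, -1.489]
contact_force: [-0.2, -0.5, 0.3]
opening: 0.65
```

```bash
python3 - <<'E'
from h import *
c=cam("wrist"); im=viewer.grab_frame("wrist"); b=cv2.cvtColor(im,cv2.COLOR_RGB2BGR)
yaw=.085; A=np.array([599.6,-14.8,0]); R=Ro.from_euler("z",yaw)
pts=np.array([[-75,-13,93],[-75,13,93],[-85,13,93],[-85,-13,93],[12,19,31],[-94,19,31],[-94,-19,31],[12,-19,31],[0,0,44.5]])
uv=proj(c,A+R.apply(pts))
b=cv2.resize(cv2.convertScaleAbs(b,alpha=1.6),None,fx=1.5,fy=1.5)
for u in uv: cv2.circle(b,tuple(int(v*1.5) for v in u),2,(0,0,255),-1)
cv2.imwrite("pics/w5.png",b)
togo([520,-21.6,180],.085-np.pi/2)
E
```

```text
clk 16.42 pos [519.6 -21.4 180. ] rot [ 3.141 -0.    -1.489] F [ 0.  -0.1 -0.3] T [-0.027 -0.03  -0.028] op 0.647 q6 1.44
shift [ 0.0002 -0.0004  0.    ] rv [ 0.    -0.    -0.003] rows 0.011660507125924964 0.022038368696359334
```

View pics/w5.png

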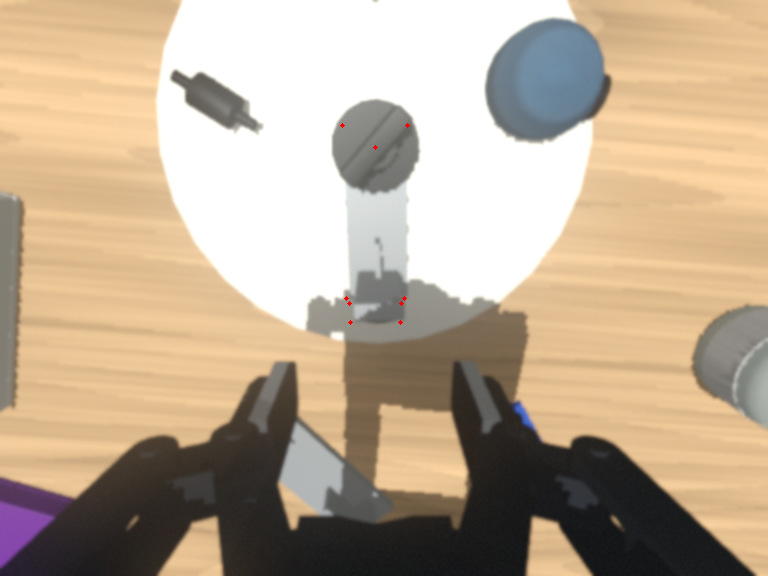

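```bash
python3 - <<'E'
from h import *
c=cam("wrist"); im=viewer.grab_frame("wrist"); b=cv2.cvtColor(im,cv2.COLOR_RGB2BGR)
yaw=.085; A=np.array([599.6,-14.8,0]); R=Ro.from_euler("z",yaw)
pts=np.array([[-75,-13,93],[-75,13,93],[-85,13,93],[-85,-13,93],[-40,19,31],[-94,19,31],[-94,-19,31],[-40,-19,31]])
uv=proj(c,A+R.apply(pts)); print(uv.round(1))
x0,y0,s=190,60,5
b=cv2.resize(b[y0:180,x0:310],None,fx=s,fy=s,interpolation=cv2.INTER_CUBIC)
for u in uv: cv2.circle(b,(int((u[0]+.5-x0)*s),int((u[1]+.5-y0)*s)),2,(0,0,255),-1)
cv2.imwrite("pics/w6.png",b)
E
```

```text
[[267.5 202.6]
 [233.3 202.6]
 [233.6 214.7]
 [267.2 214.7]
 [229.6 143.9]
 [230.9 198.8]
 [269.5 198.8]
 [270.7 143.8]]
```

View pics/w6.png

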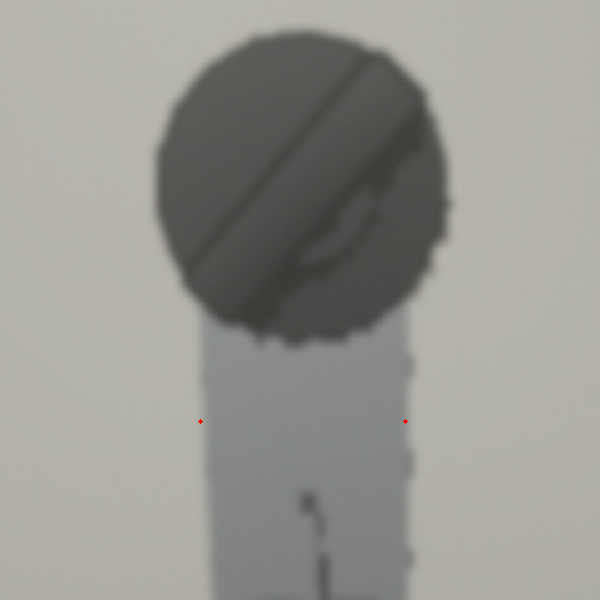

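```bash
python3 - <<'E'
from h import *
c=cam("wrist"); im=viewer.grab_frame("wrist"); b=cv2.cvtColor(im,cv2.COLOR_RGB2BGR)
x0,y0,s=200,150,6
b=cv2.convertScaleAbs(cv2.resize(b[y0:240,x0:300],None,fx=s,fy=s,interpolation=cv2.INTER_CUBIC),alpha=1.5)
yaw=.085; A=np.array([599.6,-14.8,0]); R=Ro.from_euler("z",yaw)
pts=np.array([[-75,-13,93],[-75,13,93],[-85,13,93],[-85,-13,93],[-94,19,31],[-94,-19,31]])
for u in proj(c,A+R.apply(pts)): cv2.circle(b,(int((u[0]+.5-x0)*s),int((u[1]+.5-y0)*s)),2,(0,0,255),-1)
cv2.imwrite("pics/w7.png",b)
E
```

```text
(no output)
```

View pics/w7.png

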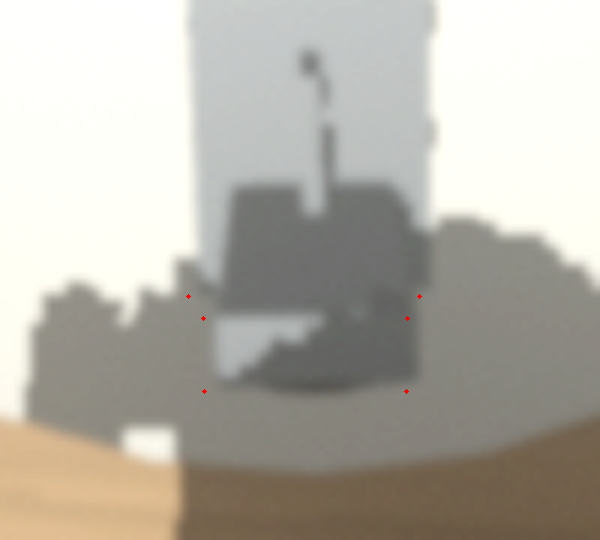

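```bash
python3 - <<'E'
from h import *
togo([521,-22.9,86],-1.468)
E
```

```text
clk 16.52 pos [519.6 -21.4 180.1] rot [ 3.142 -0.    -1.487] F [-0.1 -0.6  0.6] T [ 0.002 -0.01  -0.027] op 0.648 q6 1.44
shift [ 0.0016 -0.0013  0.0941] rv [ 0.    -0.    -0.019] rows 2.2570264018230803 0.15599866554607525
```

Request:
{"api": "send_rows", "payload": {"plan": [[[0.0016,-0.0013,0.02],[0,0,-0.02],0.3],[[0.0016,-0.0013,0.045],[0,0,-0.02],0.3],[[0.0016,-0.0013,0.07],[0,0,-0.02],0.2],[[0.0016,-0.0013,0.09],[0,0,-0.02],0.1],[[0.0016,-0.0013,0.094],[0,0,-0.02],0]]}}

```text
clock: 16.93
eef_pos: [519.1, -22.8, 83.2]
tcp_rot: [3.137, 0.0, -1.468]
contact_force: [-1.4, 0.1, -0.3]
opening: 0.5
```

```bash
python3 - <<'E'
from h import *
save("wrist","w8",None,1.5)
togo([521,-22.9,86],-1.468)
E
```

```text
clk 16.98 pos [519.5 -22.9  84. ] rot [ 3.138  0.    -1.468] F [-0.6 -0.5  0. ] T [-0.    -0.005 -0.015] op 0.5 q6 1.42
shift [ 0.0002 -0.0015 -0.002 ] rv [ 0.004  0.    -0.   ] rows 0.05925370877977186 0.032505518183230206
```

View pics/w8.png

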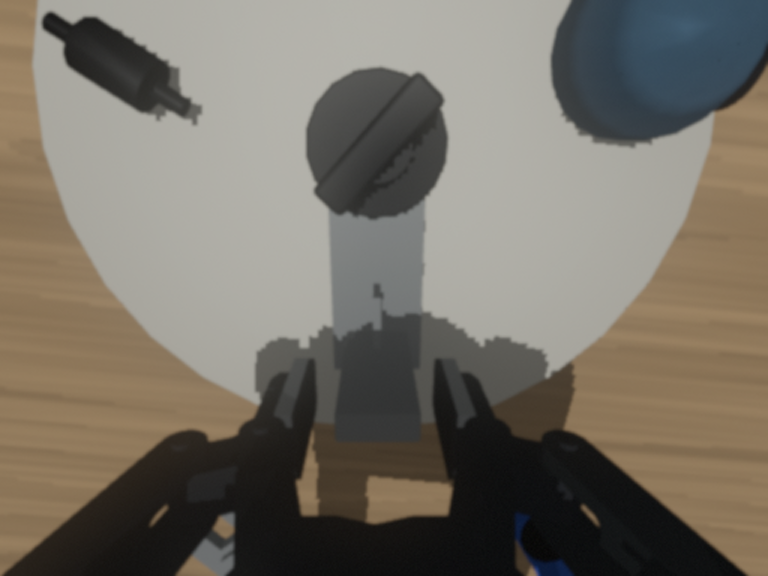

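Request:
{"api": "send_rows", "payload": {"plan": [[[0.0006,-0.001,-0.002],[0.003,0,0],-0.3],[[0.0006,-0.001,-0.002],[0.003,0,0],-0.6],[[0.0006,-0.001,-0.002],[0.003,0,0],-1],[[0.0006,-0.001,-0.002],[0.003,0,0],-1],[[0.0006,-0.001,-0.002],[0.003,0,0],-1]], "squeeze": 30}}

```text
clock: 17.4
eef_pos: [521.0, -23.4, 86.8]
tcp_rot: [-3.141, -0.0, -1.468]
contact_force: [0.3, 1.0, -0.7]
opening: 0.296
```

```bash
python3 t.py
```

```text
17.4 turned 2.462 Tz [0.017 0.009 0.001] F [ 0.3  1.  -0.7] [521.  -23.4  86.8] q6 1.421 tau6 0.002 0.296
```

Request:
{"api": "send_rows", "payload": {"plan": [[[0,0,-0.0005],[0,0,0],-1],[[0,0.002,-0.0007],[0,0,0],-1],[[0,0.005,-0.0007],[0,0,0],-1],[[0,0.008,-0.0007],[0,0,0],-1],[[0,0.01,-0.0007],[0,0,0],-1]]}}

```text
clock: 17.82
eef_pos: [510.4, -24.4, 87.5]
tcp_rot: [3.141, 0.0, -1.468]
contact_force: [-0.2, 0.6, -0.2]
opening: 0.295
```

```bash
python3 t.py
```

```text
17.82 turned 2.462 Tz [ 0.027 -0.045 -0.013] F [-0.2  0.6 -0.2] [510.4 -24.4  87.5] q6 1.418 tau6 0.007 0.295
```

Forces are near zero and it slides freely. Continuing level.

Request:
{"api": "send_rows", "payload": {"plan": [[[0,0.005,0],[0,0,0],-1],[[0,0.01,0],[0,0,0],-1],[[0,0.016,0],[0,0,0],-1],[[0,0.022,0],[0,0,0],-1],[[0,0.025,0],[0,0,0],-1]]}}

```text
clock: 18.23
eef_pos: [484.2, -27.0, 87.3]
tcp_rot: [3.14, 0.0, -1.468]
contact_force: [0.3, 0.3, -0.5]
opening: 0.295
```

```bash
python3 t.py; python3 - <<'E'
from h import *
save("wrist","w9",None,1.5)
E
```

```text
18.23 turned 2.462 Tz [-0.016  0.051 -0.029] F [ 0.3  0.3 -0.5] [484.2 -27.   87.3] q6 1.41 tau6 0.003 0.295
```

View pics/w9.png

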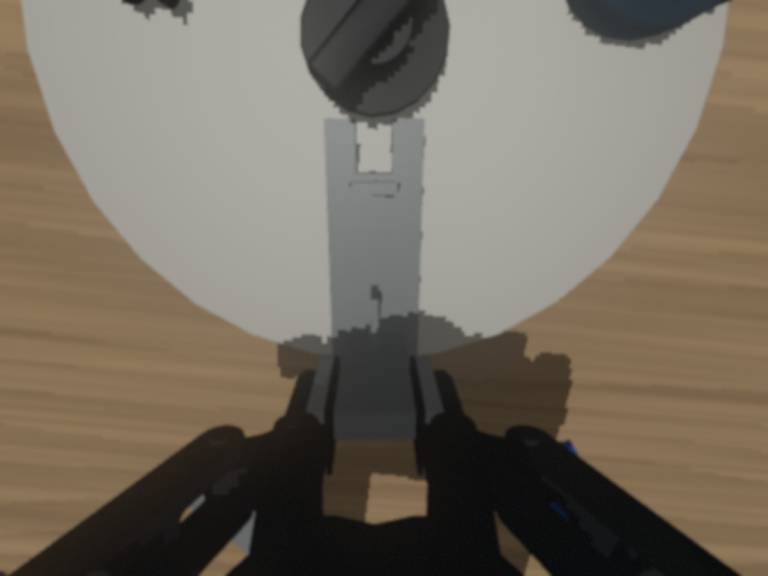

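Request:
{"api": "send_rows", "payload": {"plan": [[[0,0.006,0],[0,0,0],-1],[[0,0.014,0],[0,0,0],-1],[[0,0.018,-0.01],[0,0,0],-1],[[0,0.018,-0.04],[0,0,0],-1],[[0,0.018,-0.07],[0,0,0],-1]]}}

```text
clock: 18.7
eef_pos: [464.3, -28.9, 157.7]
tcp_rot: [3.137, 0.001, -1.469]
contact_force: [0.8, -0.7, -0.5]
opening: 0.296
```

```bash
python3 - <<'E'
from h import *
togo([445.5,329,160],-1.78)
E
```

```text
clk 18.7 pos [464.3 -28.9 157.7] rot [ 3.137e+00  1.000e-03 -1.469e+00] F [ 0.8 -0.7 -0.5] T [ 0.048 -0.067 -0.001] op 0.296 q6 1.4
shift [-0.3579 -0.0178 -0.0021] rv [0.005 0.    0.311] rows 8.594310932445534 2.491973175246346
```

Request:
{"api": "send_rows", "payload": {"plan": [[[-0.02,-0.001,-0.005],[0,0,0.04],-1],[[-0.055,-0.003,-0.005],[0,0,0.1],-1],[[-0.09,-0.005,-0.005],[0,0,0.16],-1],[[-0.125,-0.007,-0.005],[0,0,0.22],-1],[[-0.16,-0.008,-0.005],[0.004,0,0.26],-1]]}}

```text
clock: 19.12
eef_pos: [455.8, 132.5, 163.9]
tcp_rot: [-3.141, 0.001, -1.733]
contact_force: [1.2, 0.5, -0.4]
opening: 0.297
```

```bash
python3 - <<'E'
from h import *
togo([445.5,329,160],-1.78)
E
```

```text
clk 19.12 pos [455.8 132.5 163.9] rot [-3.141e+00  1.000e-03 -1.733e+00] F [ 1.2  0.5 -0.4] T [ 0.024 -0.016 -0.025] op 0.297 q6 2.01
shift [-0.1923  0.0418  0.004 ] rv [-0.     0.001  0.047] rows 4.720501529689899 0.379880647547955
```

Request:
{"api": "send_rows", "payload": {"plan": [[[-0.04,0.009,0.004],[0,0,0.02],-1],[[-0.08,0.017,0.004],[0,0,0.04],-1],[[-0.12,0.026,0.004],[0,0,0.047],-1],[[-0.16,0.035,0.004],[0,0,0.047],-1],[[-0.185,0.04,0.004],[0,0,0.047],-1]]}}

```text
clock: 19.53
eef_pos: [445.4, 325.0, 161.0]
tcp_rot: [-3.141, 0.002, -1.778]
contact_force: [0.1, 1.0, -0.2]
opening: 0.298
```

Request:
{"api": "send_rows", "payload": {"plan": [[[-0.003,0.001,0],[0,0,0],-1],[[-0.003,0.001,0],[0,0,0],-1],[[-0.003,0.001,0],[0,0,0],-1],[[-0.003,0.001,0],[0,0,0],-1],[[-0.003,0.001,0],[0,0,0],-1]]}}

```text
clock: 19.95
eef_pos: [445.1, 326.7, 161.1]
tcp_rot: [-3.141, 0.002, -1.78]
contact_force: [0.0, -0.5, -0.9]
opening: 0.295
```

```bash
python3 - <<'E'
from h import *
save("wrist","w10",None,1.5); save("side","s10",(140,180,400,384),3)
togo([445.5,329,72],-1.78)
E
```

```text
clk 20.05 pos [445.3 327.  161.1] rot [-3.141e+00  2.000e-03 -1.780e+00] F [ 0.4  0.  -1.2] T [0.004 0.008 0.025] op 0.298 q6 2.41
shift [-0.0018  0.0002  0.0891] rv [-0.001  0.002  0.   ] rows 2.137497801989018 0.017626788346995763
```

View pics/w10.png

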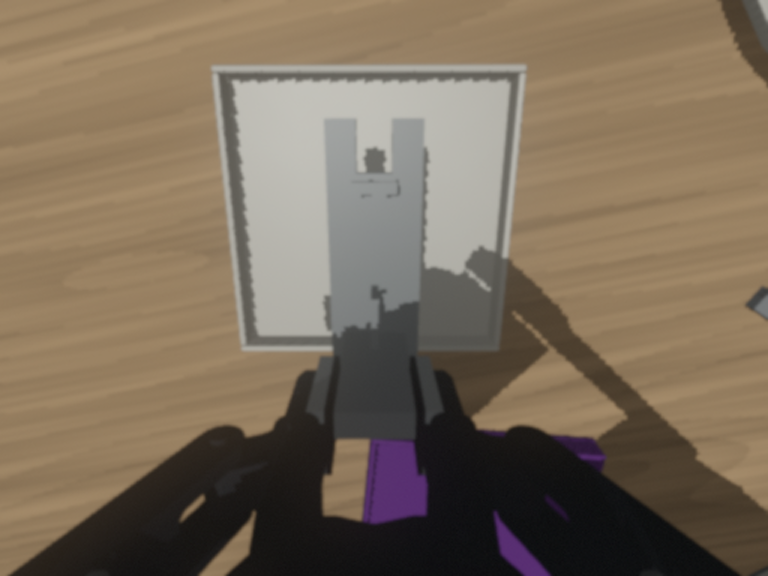

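View pics/s10.png

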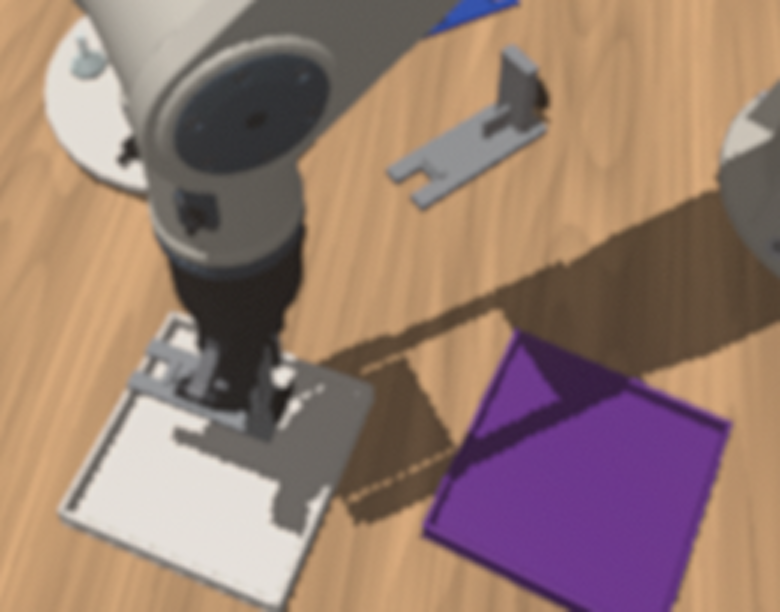

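```bash
python3 - <<'E'
from h import *
c=cam("wrist")
P=toplane(c,np.array([[213,67],[526,67],[500,350],[242,350]])/1.5,22); print(P.round(1),P.mean(0))
togo([445.5,329,70],-1.78)
E
```

```text
[[582.1 387.7  22. ]
 [547.4 223.3  22. ]
 [383.1 256.5  22. ]
 [417.8 422.8  22. ]] [482.59326644 322.59606788  22.        ]
clk 20.05 pos [445.3 327.  161.1] rot [-3.141e+00  2.000e-03 -1.780e+00] F [ 0.4  0.  -1.2] T [0.004 0.008 0.025] op 0.298 q6 2.41
shift [-0.0018  0.0002  0.0911] rv [-0.001  0.002  0.   ] rows 2.1854474076216293 0.017626788346995763
```

Tray centre is (482.6, 322.6), which agrees with my estimate. Lowering.

Request:
{"api": "send_rows", "payload": {"plan": [[[-0.002,0,0.02],[0,0,0],-1],[[-0.003,0,0.045],[0,0,0],-1],[[-0.003,0,0.065],[0,0,0],-1],[[-0.003,0,0.08],[0,0,0],-1],[[-0.003,0,0.089],[0,0,0],-1]]}}

```text
clock: 20.47
eef_pos: [445.4, 328.8, 70.4]
tcp_rot: [3.141, 0.0, -1.781]
contact_force: [0.4, -0.2, -1.2]
opening: 0.297
```

Request:
{"api": "send_rows", "payload": {"plan": [[[0,0,0],[0,0,0],-1],[[0,0,0.0005],[0,0,0],-1],[[0,0,0.001],[0,0,0],-1],[[0,0,0.0015],[0,0,0],-1],[[0,0,0.002],[0,0,0],-1]]}}

```text
clock: 20.88
eef_pos: [446.0, 329.2, 69.3]
tcp_rot: [-3.141, 0.002, -1.781]
contact_force: [-0.0, 0.7, -1.0]
opening: 0.295
```

```bash
python3 t.py
```

```text
20.88 turned 2.775 Tz [-0.017  0.058 -0.006] F [-0.   0.7 -1. ] [446.  329.2  69.3] q6 2.413 tau6 -0.001 0.295
```

Request:
{"api": "send_rows", "payload": {"plan": [[[0,0,0.0005],[0,0,0],-1],[[0,0,0.001],[0,0,0],-1],[[0,0,0.0015],[0,0,0],-1],[[0,0,0.002],[0,0,0],-1],[[0,0,0.002],[0,0,0],-1]]}}

```text
clock: 21.3
eef_pos: [445.9, 329.2, 67.3]
tcp_rot: [-3.141, 0.001, -1.781]
contact_force: [0.5, 0.4, -1.0]
opening: 0.302
```

```bash
python3 t.py
```

```text
21.3 turned 2.775 Tz [-0.044  0.003  0.004] F [ 0.5  0.4 -1. ] [445.9 329.2  67.3] q6 2.413 tau6 -0.0 0.302
```

Request:
{"api": "send_rows", "payload": {"plan": [[[0,0,0.0003],[0,0,0],-1],[[0,0,0.0006],[0,0,0],-1],[[0,0,0.0009],[0,0,0],-1],[[0,0,0.001],[0,0,0],-1],[[0,0,0.001],[0,0,0],-1]]}}

```text
clock: 21.72
eef_pos: [445.9, 329.1, 66.2]
tcp_rot: [-3.141, 0.001, -1.781]
contact_force: [0.1, -0.9, -0.9]
opening: 0.298
```

```bash
python3 t.py
```

```text
21.72 turned 2.775 Tz [-0.031 -0.051 -0.041] F [ 0.1 -0.9 -0.9] [445.9 329.1  66.2] q6 2.413 tau6 0.0 0.298
```

Request:
{"api": "send_rows", "payload": {"plan": [[[0,0,0.0003],[0,0,0],-1],[[0,0,0.0006],[0,0,0],-1],[[0,0,0.0009],[0,0,0],-1],[[0,0,0.001],[0,0,0],-1],[[0,0,0.001],[0,0,0],-1]]}}

```text
clock: 22.13
eef_pos: [446.0, 329.2, 65.7]
tcp_rot: [-3.141, 0.001, -1.781]
contact_force: [-0.4, -2.1, 6.4]
opening: 0.298
```

```bash
python3 t.py
```

```text
22.13 turned 2.775 Tz [-0.183  0.253  0.   ] F [-0.4 -2.1  6.4] [446.  329.2  65.7] q6 2.413 tau6 -0.0 0.298
```

Contact at 6 N, so the bracket is on the floor. Releasing and rising.

Request:
{"api": "send_rows", "payload": {"plan": [[[0,0,-0.0005],[0,0,0],-0.3],[[0,0,-0.0005],[0,0,0],-0.1],[[0,0,-0.0005],[0,0,0],0.1],[[0,0,-0.0005],[0,0,0],0.3],[[0,0,-0.0005],[0,0,0],0.3]]}}

```text
clock: 22.55
eef_pos: [445.9, 329.2, 66.1]
tcp_rot: [-3.141, 0.001, -1.781]
contact_force: [0.4, 0.4, -0.5]
opening: 0.651
```

Request:
{"api": "send_rows", "payload": {"plan": [[[0,0,-0.005],[0,0,0],0.3],[[0,0,-0.02],[0,0,0],0.3],[[0,0,-0.05],[0,0,0],0.3],[[0,0,-0.09],[0,0,0],0.3],[[0,0,-0.13],[0,0,0],0.3]]}}

```text
clock: 22.97
eef_pos: [445.1, 328.4, 197.1]
tcp_rot: [3.14, -0.0, -1.781]
contact_force: [0.5, 1.2, -0.2]
opening: 0.648
```

Request:
{"api": "send_rows", "payload": {"plan": [[[0,0.02,0],[0,0,0],0.3],[[0,0.05,-0.02],[0,0,0],0.3],[[0,0.08,-0.04],[0,0,0],0.3],[[0,0.1,-0.05],[0,0,0],0.3],[[0,0.1,-0.05],[0,0,0],0.3]]}}

```text
clock: 23.38
eef_pos: [345.2, 350.2, 249.9]
tcp_rot: [3.141, 0.003, -1.779]
contact_force: [1.4, -0.1, -0.7]
opening: 0.647
```

```bash
python3 t.py; python3 - <<'E'
from h import *
save("wrist","w11",None,1.5); save("side","s11",None,1.5); save("top","t11",None,1.5)
E
```

```text
23.38 turned 2.773 Tz [ 0.037 -0.043  0.006] F [ 1.4 -0.1 -0.7] [345.2 350.2 249.9] q6 2.567 tau6 0.581 0.647
```

View pics/w11.png

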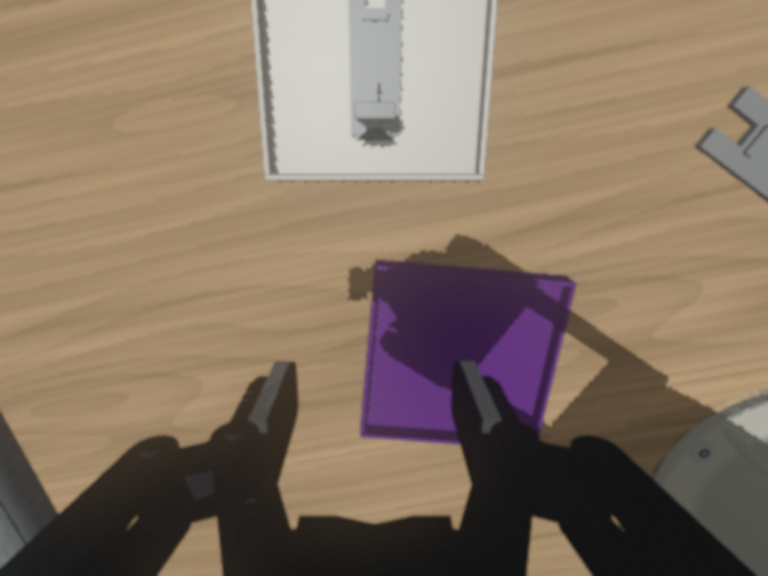

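View pics/s11.png

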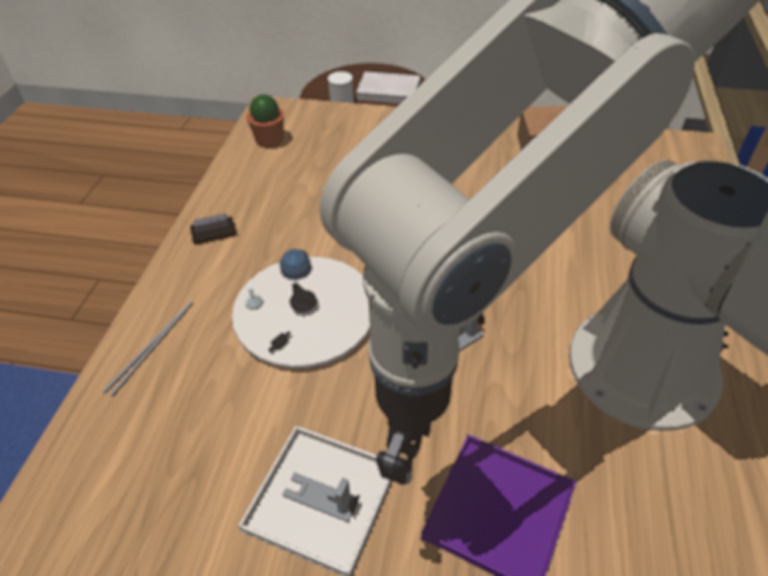

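View pics/t11.png

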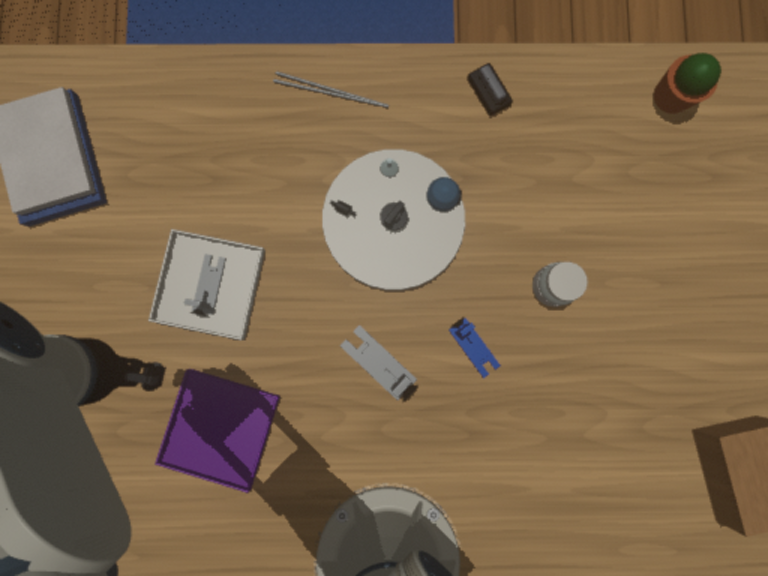

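The bracket stands upright in the white tray (top view, 1.5x: about (207,285)). The knob is on its stud at (395,215), and the cave, diffuser, valve and tub look unmoved. Handing in.

```bash
python3 - <<'E'
from rig import job,status
print(job.sign_off(), status.sense()["clock"])
E
```

```text
the job is handed in; nothing more can be done
the job is handed in; nothing more can be done
```

The job is done and handed in at about 23.5 s on the robot's clock, well under the 72 s limit.

- **Knob:** I turned it about 3.3 rad clockwise in one grip, following it up as it rose. The end stop showed as torque climbing from about 0.15 to 0.31 N m (about 0.13 rad stud twist, limit 0.25). I then let the twist off and released it. I did not measure the knob's final height; the torque rise, and 3.3 rad being the full tight-to-stop travel, are the evidence that it is fully backed off.
- **Bracket:** I gripped it by the upright and slid it out level with side forces under about 1 N. I set it down in the white tray with a light 6 N contact.
- **Last checks:** The wrist, side and top pictures show it upright in the tray. The knob is on its stud and the gripper is clear. By eye, the cave, diffuser, valve and tub have not moved.
- **Disagreements:** The side camera placed things about 6 mm off from the top camera. I used the wrist camera for the final positions.

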